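Unstack the slide cases into their colour-coded trays

TASK

Take the stack of four slide cases apart from the top down, one case at a time, and set each case down in the tray of its own colour, lying flat on the tray's floor inside the rim. Keep the cases level and do not drop them, and leave the amber bottle and the aluminium tube block where they stand.

Things in the scene. Friction and masses are not known exactly. Their poses are not given: they have to be found in the camera images.
- case_red: red closed plastic slide case with a small blank white label on its lid, a plain block 34 mm wide (its x axis), 62 mm long (its y axis), 34 mm high; at the start it is the top of the stack of four cases, laid roughly centred and parallel on one another, the long way roughly across the bench (world y). Loose; origin at the centre of its underside, z up.
- case_yellow: yellow closed plastic slide case with a small blank white label on its lid, a plain block 44 mm wide (its x axis), 84 mm long (its y axis), 34 mm high; at the start it is the second from the top of the stack of four cases, laid roughly centred and parallel on one another, the long way roughly across the bench (world y). Loose; origin at the centre of its underside, z up.
- case_green: green closed plastic slide case with a small blank white label on its lid, a plain block 54 mm wide (its x axis), 106 mm long (its y axis), 34 mm high; at the start it is the third from the top of the stack of four cases, laid roughly centred and parallel on one another, the long way roughly across the bench (world y). Loose; origin at the centre of its underside, z up.
- case_blue: blue closed plastic slide case with a small blank white label on its lid, a plain block 64 mm wide (its x axis), 128 mm long (its y axis), 34 mm high; at the start it is the bottom one (it stands on the bench) of the stack of four cases, laid roughly centred and parallel on one another, the long way roughly across the bench (world y). Loose; origin at the centre of its underside, z up.
- tray_red: red shallow open tray fixed to the bench, the place of the red case: outside 54 mm (its x axis) by 82 mm (its y axis), floor 4 mm thick, rim 3 mm thick and 9 mm high above the bench, so the inside is 48 by 76 mm. Long way roughly across the bench (world y). Origin at the centre of its underside, on the bench.
- tray_yellow: yellow shallow open tray fixed to the bench, the place of the yellow case: outside 64 mm (its x axis) by 104 mm (its y axis), floor 4 mm thick, rim 3 mm thick and 9 mm high above the bench, so the inside is 58 by 98 mm. Long way roughly across the bench (world y). Origin at the centre of its underside, on the bench.
- tray_green: green shallow open tray fixed to the bench, the place of the green case: outside 74 mm (its x axis) by 126 mm (its y axis), floor 4 mm thick, rim 3 mm thick and 9 mm high above the bench, so the inside is 68 by 120 mm. Long way roughly across the bench (world y). Origin at the centre of its underside, on the bench.
- tray_blue: blue shallow open tray fixed to the bench, the place of the blue case: outside 84 mm (its x axis) by 148 mm (its y axis), floor 4 mm thick, rim 3 mm thick and 9 mm high above the bench, so the inside is 78 by 142 mm. Long way roughly across the bench (world y). Origin at the centre of its underside, on the bench.
- bottle: bystander: small amber reagent bottle with a white cap, 58 mm in diameter, 105 mm high, loose; origin at the centre of its underside.
- tube_block: bystander: aluminium tube block 75 x 105 mm, 50 mm high, with four white tube caps rising 14 mm more, loose; on the robot's right (-y) of the work; origin at the centre of its underside.
Things that resemble listed ones, but are neither listed nor needed, are in the scene too. What is meant by the case_green is not pink, and is the smaller of those in its own colour. There is more than one size of the case_blue; the one meant has the size given above.

How it is judged:
On the way, in this order (a step that is already met when the one before it is completed fails the run):
1. the red case lies flat in the red tray, released (horizontal distance between case_red and tray_red below 0.012 m and z of case_red in the frame of tray_red between 0.001 and 0.0065 m and angle between case_red's own z axis and vertical below 0.05 rad and contact force between the fingers and case_red below 0.2 N and linear speed of case_red below 0.02 m/s), for 0.2 s.
2. the yellow case lies flat in the yellow tray, released (horizontal distance between case_yellow and tray_yellow below 0.012 m and z of case_yellow in the frame of tray_yellow between 0.001 and 0.0065 m and angle between case_yellow's own z axis and vertical below 0.05 rad and contact force between the fingers and case_yellow below 0.2 N and linear speed of case_yellow below 0.02 m/s), for 0.2 s.
3. the green case lies flat in the green tray, released (horizontal distance between case_green and tray_green below 0.012 m and z of case_green in the frame of tray_green between 0.001 and 0.0065 m and angle between case_green's own z axis and vertical below 0.05 rad and contact force between the fingers and case_green below 0.2 N and linear speed of case_green below 0.02 m/s), for 0.2 s.
4. the blue case lies flat in the blue tray, released (horizontal distance between case_blue and tray_blue below 0.012 m and z of case_blue in the frame of tray_blue between 0.001 and 0.0065 m and angle between case_blue's own z axis and vertical below 0.05 rad and contact force between the fingers and case_blue below 0.2 N and linear speed of case_blue below 0.02 m/s), for 0.2 s.
At the end, for the whole second after the job is handed in: Each of the four cases lies in the tray of its own colour, its centre within 12 mm of the tray's centre, its underside on the tray floor (within 2.5 mm) and level (within 0.05 rad), released and at rest (all of step 1 and all of step 2 and all of step 3 and all of step 4); the robot touches nothing.
It fails at once if a case is tipped by more than 0.5 rad (angle between any of case_red, case_yellow, case_green, case_blue's own z axis and vertical above 0.5 rad).
It fails at once if a case is dropped or thrown (moves faster than 0.7 m/s, a fall of 25 mm, while the fingers do not hold it) ((linear speed of case_red above 0.7 m/s and contact force between the fingers and case_red below 0.05 N) or (linear speed of case_yellow above 0.7 m/s and contact force between the fingers and case_yellow below 0.05 N) or (linear speed of case_green above 0.7 m/s and contact force between the fingers and case_green below 0.05 N) or (linear speed of case_blue above 0.7 m/s and contact force between the fingers and case_blue below 0.05 N)).
It fails at once if the bottle or the tube block is moved by more than 15 mm, or tipped (distance of any of bottle, tube_block from where it was at the start of the episode above 0.015 m or angle between bottle's own z axis and vertical above 0.3 rad).
It also fails if it takes over 120 s, if anything falls off the work surface, if the arm or the gripper's body presses on something with over 40 N, if the wrist force passes 120 N, or if a joint passes its speed limit or range.

ROBOT

A 6-joint arm with a two-finger parallel gripper is mounted at the origin on the work surface. World frame = base frame: x ahead of the robot, y to its left, z up, the work surface at z = 0. Lengths are in m, angles in rad, forces in N, time in s.
With the tool pointing down it reaches from about 0.3 to 0.875 m from the base axis. Payload 6.4 kg.
Tool frame: the origin (TCP) lies at the very end of the fingers, on their centre line; the grasp point (between the pads) lies pinch_z behind it (pinch_z is the distance from the TCP to the grasp point, in m); z points along the fingers, y is the line along which they close (so a half turn about z gives the same grasp; the last joint's range is limited). The gripper opens to 88 mm and grips with 3 to 60 N. Pads are 18 mm wide; open, the fingers measure 123 mm over their backs; the gripper's body (75 mm by 187 mm) begins 45 mm behind the grasp point.
Start: joints at [1.044, 0.181, 1.607, -0, 1.354, -0.206], TCP at [0.181, 0.546, 0.239] pointing down, gripper open.
Joint ranges: [-2.99, 2.99], [-0.89, 2.07], [0.3, 2.58], [-1.14, 4.28], [0, 2.63], [-3.12, 3.12]. Speed limits (rad/s): [2.57, 2.57, 3.01, 3.14, 3.14, 3.14].

INTERFACE

Orientations are given as [roll, pitch, yaw] about the fixed x, y, z axes, in that order (R = Rz(yaw) Ry(pitch) Rx(roll)).
In Python, from cell import state, capture, camera_params, hand_in, pinch_z gives the robot as it stands.
- The arm moves only by the tool jog_arm, never from a script. Its argument "commands" is text: rows parted by semicolons, each of 5 numbers parted by spaces: the shift along the tool's x, y, z in cm, then the turn about the tool's z in degrees, then the opening, from 0 (shut) to 1 (fully open). In form: tx ty tz yaw grip; .... A call has 1 to 5 rows; each row shifts and turns the commanded pose from where the row before left it, along the tool's axes as they then stand; what a row does not reach is not made up. A row lasts 1/8 s, in which the tool goes at most 62.5 mm and 10.7 degrees, less where a joint would pass 70% of its speed; a pose out of reach is approached as far as the arm can. A call with a gripper value outside its range is refused whole. The fingers move at their own pace and stop on an object; the grip force is fixed at half the most. Time passes only in rows, so rows that do not move let the fingers close. It gives the time, the measured TCP pose, the force, the opening and the grip force at its end, in the units of the state.
- state(): the state, without advancing time (a new reading comes with each control period).
- capture(name): name is "side" or "top"; returns the picture (480x640x3 uint8, blue, green, red); there is no depth.
- camera_params(name): a dict with "vfov" (degrees; the focal length in pixels is half the picture's height over the tangent of half this angle, whatever the lens; pixels are square), "cx", "cy" (the principal point, pixels), "camera_from_world" (4x4, takes a point from world to camera coordinates). Camera axes: x right, y down, z forward; pixel columns grow to the right and rows downward; lengths in m; the calibration is good to about 2 mm. A picture is of the moment at which its call begins. camera_params takes no time and is no camera call.
- hand_in(): hands the job in; it is judged then, once.
The state is a dict: "time": time; "q": joint angles; "dq": joint speeds; "joint_torque": joint torques, N m; "tool_pos": TCP position; "tool_rot": TCP orientation; "force": force on the tool from outside, world axes, zero at the start; "wrist_torque": the same for the moment, N m; "gripper_width": finger opening in m; "grip_force": force on a finger pad.
Only numpy, scipy, OpenCV 4.12 (cv2) and the standard library are available. Lean on these libraries where they do the work, as an engineer would, in place of code of your own. Each camera call takes 0.05 s, during which the arm holds its last target. There are 200 camera calls.

## Working session

There is one attempt and no reset: what is moved stays moved. The work goes in short steps, Python scripts to look and compute and a tool call to move; the robot and the scene stay as the last step left them, time stands still between calls to the robot, and variables do not carry over. Pictures are saved under pics/ and viewed, at most 14 in all, crops included, and the job is handed in when it is done.

Besides the shell and the picture viewer there is one more tool, called after "Call:" as name(argument=value, ...) on one line, values as JSON. jog_arm: Moves the arm, as the interface text tells. Its arguments: {"type":"object","properties":{"commands":{"type":"string"}},"required":["commands"]}

```bash
mkdir -p pics; ls
python3 - <<'E'
from cell import *
import cv2,numpy as np
print(state(),pinch_z)
for n in("side","top"):
    cv2.imwrite(f"pics/{n}0.png",capture(n)); print(n,camera_params(n))
E
```

```text
pics
{'time': 0.0, 'q': array([ 1.04372950e+00,  1.81527372e-01,  1.60795988e+00, -8.73295422e-06,
        1.35378868e+00, -2.06289824e-01]), 'dq': array([-7.82812288e-05,  3.96321414e-05,  1.36238487e-03,  1.74063866e-03,
       -8.45476835e-04,  2.45035298e-04]), 'joint_torque': array([-7.23820667e-04, -4.33883142e+01, -3.41836774e+01,  7.01516122e-02,
        3.87588004e-02, -1.36435965e-04]), 'tool_pos': array([0.18101708, 0.54522402, 0.23784108]), 'tool_rot': array([-3.13994332e+00, -3.36441773e-04,  2.82081726e+00]), 'force': array([-1.0998462 , -0.12880924,  0.33088209]), 'wrist_torque': array([-0.02638458,  0.08170812,  0.01913088]), 'grip_force': 0.0, 'gripper_width': 0.08777629844730699} 0.0187
side {'vfov': 49.95009553563742, 'cx': 318.9919624168769, 'cy': 249.8348672915015, 'camera_from_world': array([[ 0.80635861, -0.59120595,  0.01616555, -0.46080447],
       [-0.43137861, -0.60662573, -0.66777071,  0.17753786],
       [ 0.40459646,  0.53148919, -0.74419147,  1.3464331 ],
       [ 0.        ,  0.        ,  0.        ,  1.        ]])}
top {'vfov': 53.97900425964136, 'cx': 315.7221937704975, 'cy': 241.26243921228934, 'camera_from_world': array([[ 0.01568034, -0.99966279, -0.02069849, -0.14831869],
       [-0.99215994, -0.01298901, -0.1242978 ,  0.4525748 ],
       [ 0.12398703,  0.02248524, -0.99202905,  1.0039601 ],
       [ 0.        ,  0.        ,  0.        ,  1.        ]])}
```

View pics/side0.png

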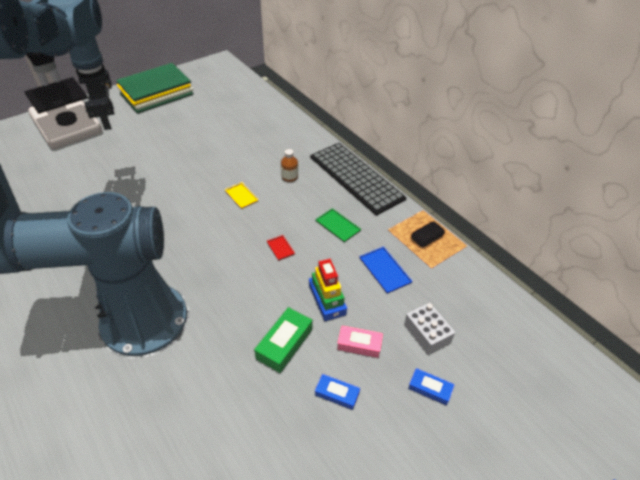

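View pics/top0.png

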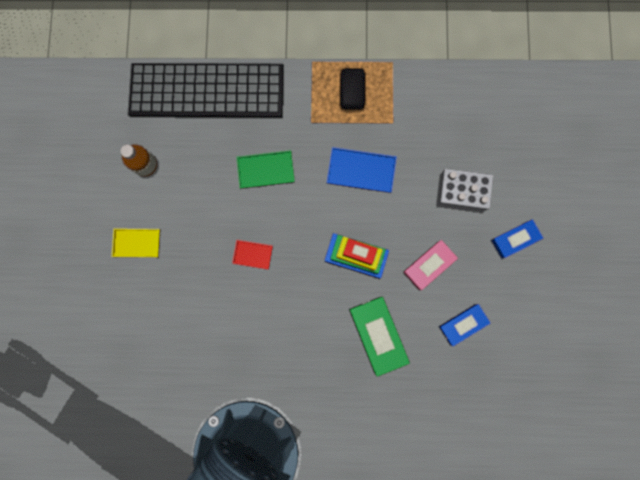

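The top view shows the stack at (358,255), with trays red (253,255), yellow (136,243), green (266,170) and blue (362,170). The bottle is at (140,160) and the tube block at (466,190). The side view shows the same layout, with the stack at (327,285). Next I'll enlarge the stack and segment the trays.

```bash
cat > h.py <<'E'
from cell import *
import cv2,numpy as np
def K(n):
    p=camera_params(n); f=240/np.tan(np.radians(p["vfov"]/2)); return np.array([[f,0,p["cx"]],[0,f,p["cy"]],[0,0,1]]),p["camera_from_world"]
def onplane(n,uv,z):
    k,T=K(n); uv=np.atleast_2d(uv).astype(float)
    d=np.c_[uv,np.ones(len(uv))]@np.linalg.inv(k).T@T[:3,:3]; c=-T[:3,:3].T@T[:3,3]
    return c+d*((z-c[2])/d[:,2])[:,None]
def proj(n,X):
    k,T=K(n); X=np.atleast_2d(X); p=(X@T[:3,:3].T+T[:3,3])@k.T; return p[:,:2]/p[:,2:]
def tri(us,ut):
    P=[K(n)[0]@K(n)[1][:3] for n in("side","top")]
    X=cv2.triangulatePoints(P[0],P[1],np.array(us,float).reshape(2,1),np.array(ut,float).reshape(2,1)); X=(X[:3]/X[3]).ravel()
    return X
HUE={"red":[(0,8),(172,180)],"yellow":[(20,35)],"green":[(50,80)],"blue":[(100,125)]}
def blobs(im,c,box):
    h=cv2.cvtColor(im,cv2.COLOR_BGR2HSV); m=np.zeros(h.shape[:2],np.uint8)
    for a,b in HUE[c]: m|=cv2.inRange(h,(a,120,60),(b,255,255))
    x0,y0,x1,y1=box; k=np.zeros_like(m); k[y0:y1,x0:x1]=m[y0:y1,x0:x1]
    cs,_=cv2.findContours(k,cv2.RETR_EXTERNAL,cv2.CHAIN_APPROX_NONE)
    return max(cs,key=cv2.contourArea)
E
python3 - <<'E'
from h import *
s=cv2.imread("pics/side0.png");t=cv2.imread("pics/top0.png")
cv2.imwrite("pics/stk_t.png",cv2.resize(t[225:285,315:400],None,fx=9,fy=9,interpolation=cv2.INTER_CUBIC))
cv2.imwrite("pics/stk_s.png",cv2.resize(s[255:325,300:355],None,fx=8,fy=8,interpolation=cv2.INTER_CUBIC))
B={"red":((225,235,280,275),(262,230,300,262)),"yellow":((100,220,170,265),(220,178,262,212)),"green":((230,145,300,195),(312,205,365,245)),"blue":((322,140,402,200),(355,242,415,296))}
def cen(c): m=cv2.moments(c); return m["m10"]/m["m00"],m["m01"]/m["m00"]
for c,(bt,bs) in B.items():
    ct=blobs(t,c,bt);cs=blobs(s,c,bs)
    r=cv2.minAreaRect(onplane("top",ct.reshape(-1,2),.006)[:,:2].astype(np.float32)*1000)
    print(c,"top@z6",onplane("top",cen(ct),.006).round(4),"side@z6",onplane("side",cen(cs),.006).round(4),"tri",tri(cen(cs),cen(ct)).round(4),"rect",np.round(r[0],1),np.round(r[1],1),round(r[2],1))
E
```

```text
red top@z6 [[ 4.263e-01 -1.000e-04  6.000e-03]] side@z6 [[ 0.4265 -0.0048  0.006 ]] tri [0.428  0.     0.0006] rect [ 4.264e+02 -1.000e-01] [82.5 53.6] 81.5
yellow top@z6 [[0.449  0.2639 0.006 ]] side@z6 [[0.4496 0.2579 0.006 ]] tri [ 0.4515  0.2656 -0.0007] rect [448.8 264.3] [106.2  63.4] 89.9
green top@z6 [[ 0.6214 -0.0232  0.006 ]] side@z6 [[ 0.6217 -0.0294  0.006 ]] tri [ 0.6251 -0.0231 -0.0016] rect [621.5 -23.2] [ 73.6 124.1] 7.4
blue top@z6 [[ 0.6225 -0.2422  0.006 ]] side@z6 [[ 0.6225 -0.2483  0.006 ]] tri [ 0.6261 -0.2435 -0.0017] rect [ 622.8 -241.9] [147.4  85.1] 82.1
```

View pics/stk_t.png

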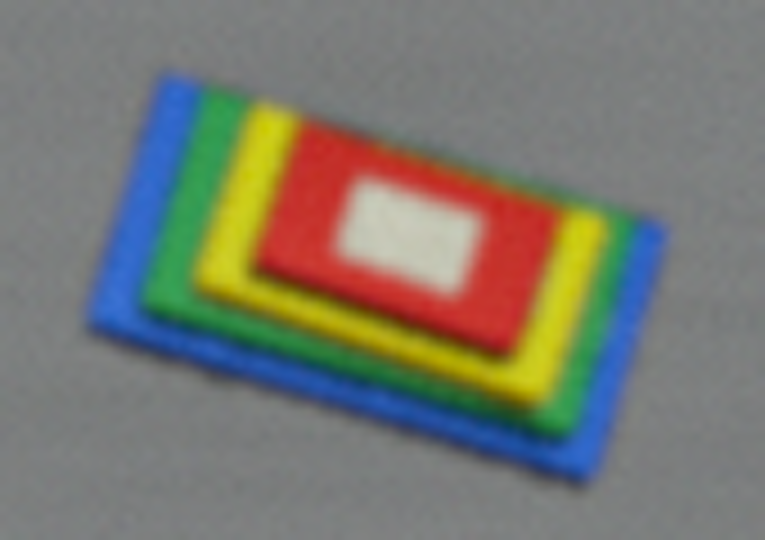

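View pics/stk_s.png

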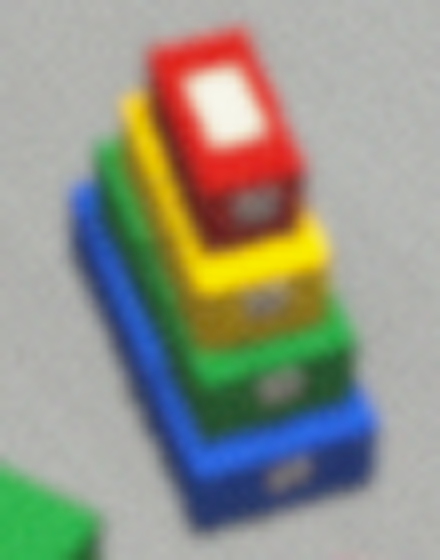

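The crops show four lids, rotated the same way by about 17° in the image. Red lid corners in the top crop are (300,122), (562,208), (510,357) and (258,268). The other lids are stepped outwards around it. I'll project the lid corners at each lid height and triangulate some points to check those heights.

Run:
```python
from h import *
T=lambda a:(np.array(a,float)+.5)/9-.5+[315,225]
S=lambda a:(np.array(a,float)+.5)/8-.5+[300,255]
L={"red":([(300,122),(562,208),(510,355),(258,268)],.136),"yellow":([(252,100),(605,212),(548,398),(195,290)],.102),
"green":([(205,86),(632,213),(572,432),(145,312)],.068),"blue":([(163,72),(670,225),(596,478),(92,322)],.034)}
for c,(p,z) in L.items():
    X=onplane("top",T(p),z)[:,:2]; e=np.linalg.norm(X-np.roll(X,-1,0),axis=1)
    v=(X[0]-X[1]+X[3]-X[2]); u=X[0]-X[3]+X[1]-X[2]
    print(c,"cen",X.mean(0).round(4),"edges mm",(e*1e3).round(1),"yaw long",np.degrees(np.arctan2(v[1],v[0])).round(1)-90,"short",np.degrees(np.arctan2(u[1],u[0])).round(1))
# heights: near-left corner etc. side crop: right side image corner of lid = -y,+x? try matching
for nm,ps,pt in [("red near -y",(207,193),(510,355)),("red far -y",(302,168),(562,208)),("red far +y",(243,30),(300,122)),("red near +y",(150,47),(258,268)),
 ("yel near -y",(195,292),(548,398)),("yel far -y",(328,250),(605,212)),("gre near -y",(197,385),(572,432)),("gre far -y",(353,340),(632,213)),("blu near -y",(197,490),(596,478)),("blu far -y",(378,410),(670,225)),("blu near +y",(75,195),(92,322))]:
    print(nm,tri(S(ps),T(pt)).round(4))
```

```text
red cen [ 0.423  -0.2303] edges mm [59.5 33.9 57.3 33.1] yaw long -18.0 short -17.4
yellow cen [ 0.424 -0.231] edges mm [82.9 43.8 82.2 44.9] yaw long -16.700000000000003 short -16.5
green cen [ 0.425  -0.2307] edges mm [103.3  52.9 102.2  54.8] yaw long -15.5 short -14.7
blue cen [ 0.4251 -0.231 ] edges mm [127.1  63.4 125.7  63. ] yaw long -16.299999999999997 short -15.7
red near -y [ 0.4002 -0.254   0.1307]
red far -y [ 0.431  -0.2644  0.1316]
red far +y [ 0.4498 -0.2079  0.1313]
red near +y [ 0.4181 -0.1993  0.1361]
yel near -y [ 0.3912 -0.2644  0.0987]
yel far -y [ 0.4334 -0.2771  0.1018]
gre near -y [ 0.3859 -0.2737  0.064 ]
gre far -y [ 0.4375 -0.2879  0.0631]
blu near -y [ 0.3782 -0.2843  0.0246]
blu far -y [ 0.4384 -0.3006  0.0381]
blu near +y [ 0.415  -0.1632  0.0267]
```

```bash
cat >> h.py <<'E'
def rows(wps,g,step=5.5,turn=10.5):
    """waypoints (x,y,z,yawdeg) -> jog rows in the tool frame, tool pointing down"""
    s=state(); p=s["tool_pos"].copy(); y=np.degrees(s["tool_rot"][2])
    for w in wps:
        d=np.array(w[:3])-p; dy=(w[3]-y+180)%360-180
        n=int(max(1,np.ceil(np.linalg.norm(d)*100/step),np.ceil(abs(dy)/turn)))
        out=[]
        for i in range(n):
            a=np.radians(y); e=d/n*100
            out.append("%.2f %.2f %.2f %.1f %g"%(e[0]*np.cos(a)+e[1]*np.sin(a),e[0]*np.sin(a)-e[1]*np.cos(a),-e[2],-dy/n,g)); y+=dy/n
        p=np.array(w[:3]); print(w,"\n  "+";\n  ".join(out))
E
python3 -c "
from h import *
rows([(.43,.22,.24,120),(.4245,-.231,.24,73.5)],1)"
```

```text
(0.43, 0.22, 0.24, 120) 
  -4.24 -2.88 -0.03 5.2 1;
  -4.48 -2.48 -0.03 5.2 1;
  -4.69 -2.06 -0.03 5.2 1;
  -4.85 -1.63 -0.03 5.2 1;
  -4.98 -1.18 -0.03 5.2 1;
  -5.07 -0.73 -0.03 5.2 1;
  -5.11 -0.27 -0.03 5.2 1;
  -5.12 0.20 -0.03 5.2 1
(0.4245, -0.231, 0.24, 73.5) 
  -4.31 -2.56 -0.00 5.2 1;
  -4.52 -2.16 -0.00 5.2 1;
  -4.70 -1.74 -0.00 5.2 1;
  -4.84 -1.31 -0.00 5.2 1;
  -4.93 -0.87 -0.00 5.2 1;
  -4.99 -0.43 -0.00 5.2 1;
  -5.01 0.03 -0.00 5.2 1;
  -4.99 0.48 -0.00 5.2 1;
  -4.93 0.92 -0.00 5.2 1
```

Call:
jog_arm(commands="-4.2 -2.9 0 5 1; -4.5 -2.5 0 5 1; -4.7 -2.1 0 5 1; -4.9 -1.6 0 5 1; -5 -1.2 0 5 1")

```text
time: 0.72
tool_pos: [0.3392, 0.3411, 0.2385]
tool_rot: [-3.141, -0.0, 2.382]
force: [0.8, 0.3, -1.2]
gripper_width: 0.0878
grip_force: 0.0
```

Call:
jog_arm(commands="-5 -0.7 0 5 1; -5 -0.3 0 5 1; -5 0.2 0 5 1; -4.3 -2.5 0 5 1; -4.5 -2.2 0 5 1")

```text
time: 1.35
tool_pos: [0.4341, 0.1234, 0.2383]
tool_rot: [-3.141, -0.0, 1.945]
force: [0.5, -0.6, 0.2]
gripper_width: 0.0882
grip_force: 0.0
```

```bash
python3 -c "
from h import *
print(state()['tool_pos'],state()['tool_rot'],state()['time'])
rows([(.4245,-.231,.24,73.5),(.4245,-.231,.112,73.5)],1)"
```

```text
[0.43414629 0.12339619 0.23826685] [-3.14078113e+00 -2.34539828e-04  1.94531155e+00] 1.35
(0.4245, -0.231, 0.24, 73.5) 
  -4.66 -1.98 -0.02 5.4 1;
  -4.83 -1.53 -0.02 5.4 1;
  -4.95 -1.07 -0.02 5.4 1;
  -5.03 -0.60 -0.02 5.4 1;
  -5.06 -0.12 -0.02 5.4 1;
  -5.05 0.36 -0.02 5.4 1;
  -4.99 0.84 -0.02 5.4 1
(0.4245, -0.231, 0.112, 73.5) 
  0.00 0.00 4.27 -0.0 1;
  0.00 0.00 4.27 -0.0 1;
  0.00 0.00 4.27 -0.0 1
```

Call:
jog_arm(commands="-4.7 -2 0 5.4 1; -4.8 -1.5 0 5.4 1; -5 -1.1 0 5.4 1; -5 -0.6 0 5.4 1; -5 -0.1 0 5.4 1")

```text
time: 1.98
tool_pos: [0.4279, -0.1294, 0.2386]
tool_rot: [-3.142, -0.0, 1.474]
force: [0.3, -0.5, -0.2]
gripper_width: 0.0883
grip_force: 0.0
```

Call:
jog_arm(commands="-5 0.4 0 5.4 1; -5 0.8 0 5.4 1; 0 0 0 0 1; 0 0 0 0 1")

```text
time: 2.48
tool_pos: [0.4258, -0.228, 0.2382]
tool_rot: [-3.14, -0.001, 1.289]
force: [-0.1, -0.2, -1.6]
gripper_width: 0.088
grip_force: 0.0
```

```bash
python3 -c "
from h import *
rows([(.4245,-.231,.15,73.5)],1)
t=capture('top');s=capture('side')
a=cv2.resize(t[200:290,290:420],None,fx=4,fy=4,interpolation=2);b=cv2.resize(s[200:330,280:370],None,fx=4,fy=4,interpolation=2)
c=np.zeros((520,880,3),np.uint8);c[:360,:520]=a;c[:,520:]=b
cv2.imwrite('pics/g1.png',c[:,:])
cv2.imwrite('pics/g1.png',cv2.resize(c,(800,473)))
"
```

```text
(0.4245, -0.231, 0.15, 73.5) 
  -0.16 -0.02 4.41 0.2 1;
  -0.16 -0.02 4.41 0.2 1
```

View pics/g1.png

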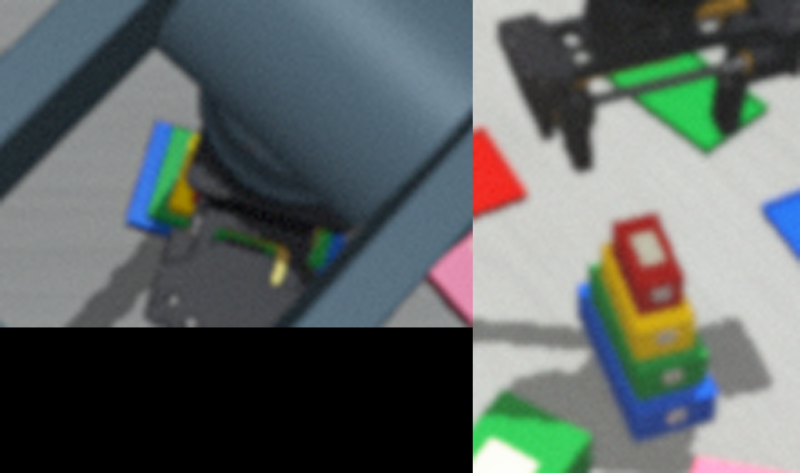

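The side view (right half) shows the fingertips at about (580,165) and (728,130), straddling the stack. The top view is mostly hidden by the arm. I'll descend and check.

Call:
jog_arm(commands="-0.2 0 4.4 0 1; -0.1 0 4.4 0 1; 0 0 0 0 1; 0 0 0 0 1")

```text
time: 3.08
tool_pos: [0.4262, -0.2314, 0.1523]
tool_rot: [3.14, 0.001, 1.29]
force: [-0.1, -0.4, 0.5]
gripper_width: 0.0882
grip_force: 0.0
```

```bash
python3 -c "
from h import *
print('proj of tcp in g1',proj('side',(.4258,-.228,.2382)),'seen 329.8 240.7')
rows([(.4245,-.231,.111,73.5)],1)
s=capture('side')
cv2.imwrite('pics/g2.png',cv2.resize(s[230:330,270:390],None,fx=5,fy=5,interpolation=2))
"
```

```text
proj of tcp in g1 [[327.93904295 238.47801587]] seen 329.8 240.7
(0.4245, -0.231, 0.111, 73.5) 
  -0.01 -0.18 4.13 0.4 1
```

View pics/g2.png

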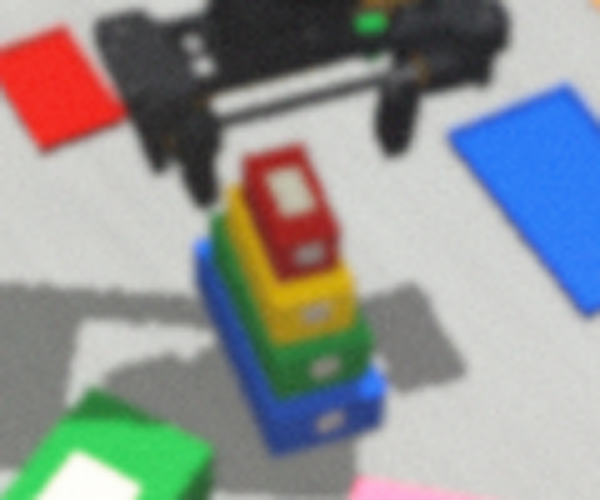

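The fingers straddle the red case, with their midpoint at (302,175) and the red lid at (290,190). The 2 px offset of the side camera explains the bias between the two views, so the top view is good. Descending to grasp.

Call:
jog_arm(commands="0 -0.15 2.1 0.3 1; 0 0 2 0 1; 0 0 0 0 1; 0 0 0 0 1")

```text
time: 3.62
tool_pos: [0.4249, -0.2319, 0.1115]
tool_rot: [3.139, 0.001, 1.283]
force: [0.1, -0.1, 0.6]
gripper_width: 0.088
grip_force: 0.0
```

Call:
jog_arm(commands="0 0 0 0 0.3; 0 0 0 0 0; 0 0 0 0 0; 0 0 0 0 0; 0 0 0 0 0")

```text
time: 4.25
tool_pos: [0.4239, -0.2311, 0.1097]
tool_rot: [-3.141, -0.0, 1.283]
force: [-0.6, 0.5, -0.0]
gripper_width: 0.0402
grip_force: 0.0
```

Call:
jog_arm(commands="0 0 0 0 0; 0 0 0 0 0; 0 0 0 0 0; 0 0 0 0 0")

```text
time: 4.75
tool_pos: [0.4239, -0.2311, 0.1097]
tool_rot: [-3.141, -0.0, 1.283]
force: [-0.2, 0.6, -0.7]
gripper_width: 0.0338
grip_force: 29.7
```

Call:
jog_arm(commands="0 0 -1 0 0; 0 0 -2 0 0; 0 0 -3 0 0; 0 0 0 0 0; 0 0 0 0 0")

```text
time: 5.38
tool_pos: [0.4236, -0.2309, 0.1692]
tool_rot: [-3.141, -0.0, 1.283]
force: [0.2, 0.3, -0.6]
gripper_width: 0.0341
grip_force: 29.7
```

```bash
python3 -c "
from h import *
s=state();print(s['tool_pos'],s['force'])
# keep the same lateral offset: cases grasped with tcp at stack centre
z=s['tool_pos'][2]
rows([(.4263,-.0003,z,81.5),(.4263,-.0003,.03,81.5)],0,5)
t=capture('top');s=capture('side')
cv2.imwrite('pics/g3.png',cv2.resize(s[200:330,260:400],None,fx=4,fy=4,interpolation=2))
"
```

```text
[ 0.4236134  -0.23085134  0.16920113] [ 0.23209471  0.34611654 -0.56646161]
(0.4263, -0.0003, np.float64(0.16920112768983744), 81.5) 
  4.44 -1.26 -0.00 -1.6 0;
  4.47 -1.13 -0.00 -1.6 0;
  4.50 -1.01 -0.00 -1.6 0;
  4.53 -0.88 -0.00 -1.6 0;
  4.55 -0.76 -0.00 -1.6 0
(0.4263, -0.0003, 0.03, 81.5) 
  0.00 0.00 4.64 0.0 0;
  0.00 0.00 4.64 0.0 0;
  0.00 0.00 4.64 0.0 0
```

View pics/g3.png

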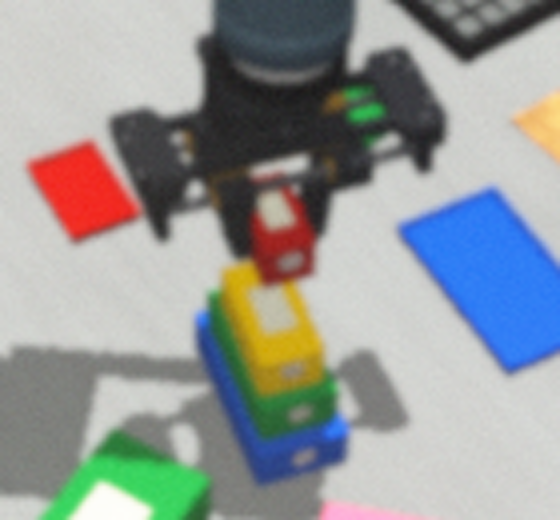

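The red case is held level at (283,240), and the yellow case is undisturbed on the stack. Carrying red to its tray.

Call:
jog_arm(commands="4.4 -1.3 0 -1.6 0; 4.5 -1.1 0 -1.6 0; 4.5 -1 0 -1.6 0; 4.5 -0.9 0 -1.6 0; 4.6 -0.8 0 -1.6 0")

```text
time: 6.1
tool_pos: [0.4252, 0.0013, 0.1688]
tool_rot: [-3.14, -0.0, 1.423]
force: [0.3, 0.3, -1.2]
gripper_width: 0.0338
grip_force: 29.7
```

Call:
jog_arm(commands="0 0 0 0 0; 0 0 4 0 0; 0 0 4 0 0; 0 0 4 0 0; 0 0 0 0 0")

```text
time: 6.72
tool_pos: [0.4227, -0.0002, 0.0468]
tool_rot: [-3.133, -0.001, 1.422]
force: [-0.2, -0.5, -1.4]
gripper_width: 0.034
grip_force: 29.7
```

```bash
python3 -c "
from h import *
s=state();print(s['tool_pos'],s['tool_rot'])
rows([(.4263,-.0003,.0122,81.5)],0,5)"
```

```text
[ 4.22729722e-01 -2.18849316e-04  4.67924557e-02] [-3.13340315e+00 -8.44156661e-04  1.42164813e+00]
(0.4263, -0.0003, 0.0122, 81.5) 
  0.05 0.35 3.46 -0.0 0
```

Call:
jog_arm(commands="0 0.3 1.2 0 0; 0 0 1.2 0 0; 0 0 0 0 0; 0 0 0 0 0")

```text
time: 7.22
tool_pos: [0.4292, -0.0008, 0.0261]
tool_rot: [3.141, 0.0, 1.423]
force: [0.5, 0.2, -1.5]
gripper_width: 0.0335
grip_force: 29.7
```

Call:
jog_arm(commands="0 -0.3 0.5 0 0; 0 0 0.5 0 0; 0 0 0 0 0; 0 0 0 0 0; 0 0 0 0 0")

```text
time: 7.85
tool_pos: [0.4261, -0.0003, 0.0158]
tool_rot: [3.141, 0.0, 1.423]
force: [-0.1, -0.2, -0.8]
gripper_width: 0.0334
grip_force: 29.7
```

Call:
jog_arm(commands="0 0 0.2 0 0; 0 0 0.2 0 0; 0 0 0 0 0; 0 0 0 0 0")

```text
time: 8.35
tool_pos: [0.4259, -0.0003, 0.0117]
tool_rot: [-3.142, -0.0, 1.423]
force: [0.0, -0.0, -0.8]
gripper_width: 0.0336
grip_force: 29.7
```

Call:
jog_arm(commands="0 0 0.05 0 0.5; 0 0 0 0 0.7; 0 0 0 0 0.7; 0 0 0 0 0.7; 0 0 0 0 0.7")

```text
time: 8.98
tool_pos: [0.4259, -0.0003, 0.0112]
tool_rot: [3.142, 0.0, 1.423]
force: [-0.3, 0.9, 0.1]
gripper_width: 0.0618
grip_force: 0.0
```

Call:
jog_arm(commands="0 0 -2 0 0.9; 0 0 -4 0 0.9; 0 0 -5 0 0.9; 0 0 -4 0 0.9; 0 0 0 0 0.9")

```text
time: 9.6
tool_pos: [0.4283, -0.0008, 0.1644]
tool_rot: [3.134, 0.001, 1.423]
force: [-0.1, -0.2, 0.1]
gripper_width: 0.0792
grip_force: 0.0
```

```bash
python3 -c "
from h import *
s=state();print(s['tool_pos'],s['tool_rot'])
rows([(.4245,-.231,.16,73.5),(.4245,-.231,.078,73.5)],.9,5)"
```

```text
[ 0.42825346 -0.00084028  0.16443147] [3.13441264e+00 9.45107176e-04 1.42294230e+00]
(0.4245, -0.231, 0.16, 73.5) 
  -4.56 0.60 0.09 1.6 0.9;
  -4.55 0.73 0.09 1.6 0.9;
  -4.52 0.86 0.09 1.6 0.9;
  -4.50 0.99 0.09 1.6 0.9;
  -4.47 1.11 0.09 1.6 0.9
(0.4245, -0.231, 0.078, 73.5) 
  0.00 0.00 4.10 -0.0 0.9;
  0.00 0.00 4.10 -0.0 0.9
```

Call:
jog_arm(commands="-4.6 0.7 0 1.6 0.9; -4.5 0.8 0 1.6 0.9; -4.5 0.9 0 1.6 0.9; -4.5 1 0 1.6 0.9; -4.5 1.1 0 1.6 0.9")

```text
time: 10.22
tool_pos: [0.4233, -0.2317, 0.1596]
tool_rot: [-3.14, -0.001, 1.282]
force: [0.7, -0.2, -0.1]
gripper_width: 0.0794
grip_force: 0.0
```

Call:
jog_arm(commands="0 0 0 0 0.9; 0 0 0 0 0.9; 0 0 4 0 0.9; 0 0 0 0 0.9; 0 0 0 0 0.9")

```text
time: 10.85
tool_pos: [0.4245, -0.23, 0.1218]
tool_rot: [-3.141, -0.0, 1.285]
force: [-1.1, -0.7, 0.3]
gripper_width: 0.0793
grip_force: 0.0
```

```bash
python3 -c "
from h import *
s=state();print(s['tool_pos'],s['tool_rot'])
rows([(.4245,-.231,.077,73.5)],.9,5)
s=capture('side');t=capture('top')
c=np.hstack([cv2.resize(s[200:330,250:370],None,fx=3.3,fy=3.3,interpolation=2),cv2.resize(t[190:320,200:320],None,fx=3.3,fy=3.3,interpolation=2)])
cv2.imwrite('pics/g4.png',c)
"
```

```text
[ 0.42452153 -0.23000224  0.12178042] [-3.14148525e+00 -1.33215309e-04  1.28454664e+00]
(0.4245, -0.231, 0.077, 73.5) 
  -0.10 0.03 4.48 0.1 0.9
```

View pics/g4.png

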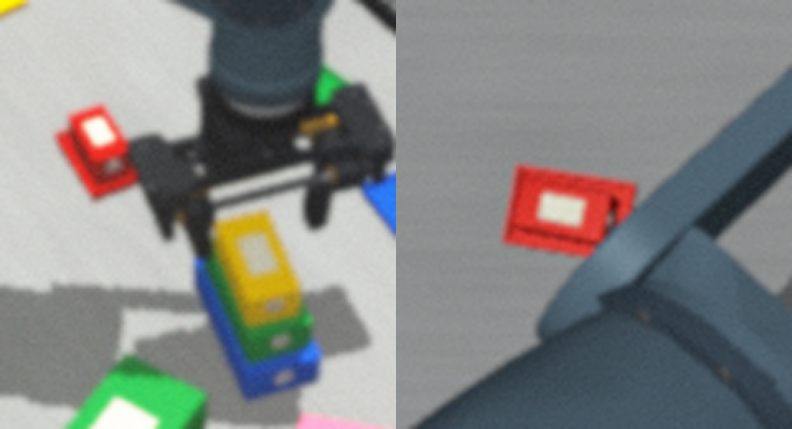

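The side view (left half) shows the red case sitting in the red tray at (100,140), with the fingers around yellow. In the top half the red label centre is at (562,208). I'll check the centring numerically after moving down.

```bash
python3 -c "
from h import *
print(onplane('top',[(562.5-396)/3.3-.5+200,208.5/3.3-.5+190],.038))"
```

```text
[[ 4.26501239e-01 -1.83476985e-04  3.80000000e-02]]
```

Call:
jog_arm(commands="-0.1 0 2.2 0 0.9; 0 0 2.2 0 0.9; 0 0 0 0 0.9; 0 0 0 0 0.9; 0 0 0 0 0.9")

```text
time: 11.58
tool_pos: [0.4247, -0.2324, 0.0785]
tool_rot: [3.14, 0.001, 1.283]
force: [-0.7, -0.0, -0.2]
gripper_width: 0.0797
grip_force: 0.0
```

Red is within 1 mm of the tray centre. Closing on yellow.

Call:
jog_arm(commands="0 0 0 0 0.4; 0 0 0 0 0; 0 0 0 0 0; 0 0 0 0 0; 0 0 0 0 0")

```text
time: 12.2
tool_pos: [0.4239, -0.2317, 0.0772]
tool_rot: [-3.142, -0.0, 1.283]
force: [-0.8, 0.1, 1.1]
gripper_width: 0.0435
grip_force: 29.8
```

Call:
jog_arm(commands="0 0 0 0 0; 0 0 0 0 0; 0 0 0 0 0")

```text
time: 12.58
tool_pos: [0.4239, -0.2317, 0.0772]
tool_rot: [-3.142, 0.0, 1.283]
force: [-0.1, 0.0, 1.5]
gripper_width: 0.0438
grip_force: 29.8
```

Call:
jog_arm(commands="0 0 -1 0 0; 0 0 -3 0 0; 0 0 -4 0 0; 0 0 -4 0 0; 0 0 0 0 0")

```text
time: 13.2
tool_pos: [0.4257, -0.2332, 0.201]
tool_rot: [3.135, 0.003, 1.283]
force: [-0.1, -0.1, -1.7]
gripper_width: 0.0437
grip_force: 29.8
```

```bash
python3 -c "
from h import *
s=state();print(s['tool_pos'],s['tool_rot'],s['grip_force'])
rows([(.449,.264,.195,90),(.449,.264,.04,90)],0,5.5)"
```

```text
[ 0.42571216 -0.23323061  0.20101354] [3.13493282 0.00325249 1.28328869] 29.792082756757736
(0.449, 0.264, 0.195, 90) 
  4.83 -1.19 0.06 -1.6 0;
  4.87 -1.05 0.06 -1.6 0;
  4.89 -0.91 0.06 -1.6 0;
  4.92 -0.77 0.06 -1.6 0;
  4.94 -0.62 0.06 -1.6 0;
  4.95 -0.48 0.06 -1.6 0;
  4.97 -0.34 0.06 -1.6 0;
  4.97 -0.20 0.06 -1.6 0;
  4.98 -0.05 0.06 -1.6 0;
  4.98 0.09 0.06 -1.6 0
(0.449, 0.264, 0.04, 90) 
  0.00 0.00 5.17 -0.0 0;
  0.00 0.00 5.17 -0.0 0;
  0.00 0.00 5.17 -0.0 0
```

Call:
jog_arm(commands="4.8 -1.2 0 -1.6 0; 4.9 -1 0 -1.6 0; 4.9 -0.9 0 -1.6 0; 4.9 -0.8 0 -1.6 0; 4.9 -0.6 0 -1.6 0")

```text
time: 13.82
tool_pos: [0.4352, 0.018, 0.196]
tool_rot: [-3.14, -0.0, 1.423]
force: [0.8, 0.3, -0.6]
gripper_width: 0.0438
grip_force: 29.8
```

Call:
jog_arm(commands="5 -0.5 0 -1.6 0; 5 -0.3 0 -1.6 0; 5 -0.2 0 -1.6 0; 5 0 0 -1.6 0; 5 0.1 0 -1.6 0")

```text
time: 14.45
tool_pos: [0.4493, 0.2677, 0.1958]
tool_rot: [-3.14, 0.001, 1.563]
force: [1.0, 0.0, -0.8]
gripper_width: 0.0436
grip_force: 29.8
```

Call:
jog_arm(commands="0 0 0 0 0; 0 0 4 0 0; 0 0 5 0 0; 0 0 4 0 0; 0 0 0 0 0")

```text
time: 15.08
tool_pos: [0.4467, 0.2642, 0.0634]
tool_rot: [-3.133, 0.003, 1.561]
force: [-1.1, 0.8, -1.1]
gripper_width: 0.0439
grip_force: 29.8
```

Call:
jog_arm(commands="0 0 0 0 0; 0 0 0 0 0")

```text
time: 15.32
tool_pos: [0.4518, 0.2665, 0.0692]
tool_rot: [3.138, -0.001, 1.562]
force: [0.7, 0.6, -1.2]
gripper_width: 0.0439
grip_force: 29.8
```

```bash
python3 -c "
from h import *
s=state();print(s['tool_pos'],s['tool_rot'],s['grip_force'])
rows([(.449,.264,.0135,90)],0,5.5)"
```

```text
[0.45184617 0.26651689 0.06922878] [ 3.13819548e+00 -1.04633561e-03  1.56218162e+00] 29.792064372450113
(0.449, 0.264, 0.0135, 90) 
  -0.13 -0.14 2.79 -0.2 0;
  -0.13 -0.14 2.79 -0.2 0
```

Call:
jog_arm(commands="-0.2 -0.2 2 -0.4 0; 0 0 2 0 0; 0 0 0 0 0; 0 0 0 0 0; 0 0 0 0 0")

```text
time: 15.95
tool_pos: [0.4493, 0.2647, 0.0285]
tool_rot: [3.139, -0.001, 1.57]
force: [0.9, -0.4, -0.9]
gripper_width: 0.0437
grip_force: 29.8
```

Call:
jog_arm(commands="-0.1 0 0.6 0 0; 0 0 0.5 0 0; 0 0 0 0 0; 0 0 0 0 0; 0 0 0 0 0")

```text
time: 16.58
tool_pos: [0.4484, 0.2633, 0.0163]
tool_rot: [3.141, -0.0, 1.569]
force: [0.5, -1.0, -0.7]
gripper_width: 0.0439
grip_force: 29.8
```

Call:
jog_arm(commands="0 0 0.2 0 0; 0 0 0.1 0 0; 0 0 0 0 0; 0 0 0 0 0")

```text
time: 17.08
tool_pos: [0.4483, 0.2633, 0.0133]
tool_rot: [3.142, -0.0, 1.569]
force: [-1.3, 0.2, -0.2]
gripper_width: 0.0438
grip_force: 29.8
```

Call:
jog_arm(commands="0 0 0 0 0.6; 0 0 0 0 0.75; 0 0 0 0 0.75; 0 0 0 0 0.75; 0 0 0 0 0.75")

```text
time: 17.7
tool_pos: [0.4483, 0.2633, 0.0132]
tool_rot: [3.142, -0.0, 1.569]
force: [-0.0, -0.1, -0.5]
gripper_width: 0.0661
grip_force: 0.0
```

Call:
jog_arm(commands="0 0 -2 0 0.75; 0 0 -4 0 0.9; 0 0 -5 0 0.9; 0 0 -4 0 0.9; 0 0 0 0 0.9")

```text
time: 18.32
tool_pos: [0.4507, 0.2641, 0.167]
tool_rot: [3.134, -0.002, 1.57]
force: [-0.6, 0.4, -0.5]
gripper_width: 0.0793
grip_force: 0.0
```

```bash
python3 -c "
from h import *
s=state();print(s['tool_pos'],s['tool_rot'],s['grip_force'])
rows([(.4245,-.231,.16,73.5),(.4245,-.231,.044,73.5)],.9,5.5)"
```

```text
[0.45065937 0.26410602 0.16698739] [ 3.13446065e+00 -2.21846361e-03  1.56955800e+00] 0.0
(0.4245, -0.231, 0.16, 73.5) 
  -4.95 -0.26 0.07 1.6 0.9;
  -4.96 -0.11 0.07 1.6 0.9;
  -4.96 0.03 0.07 1.6 0.9;
  -4.96 0.17 0.07 1.6 0.9;
  -4.95 0.31 0.07 1.6 0.9;
  -4.94 0.45 0.07 1.6 0.9;
  -4.92 0.60 0.07 1.6 0.9;
  -4.90 0.74 0.07 1.6 0.9;
  -4.88 0.88 0.07 1.6 0.9;
  -4.85 1.02 0.07 1.6 0.9
(0.4245, -0.231, 0.044, 73.5) 
  0.00 0.00 3.87 -0.0 0.9;
  0.00 0.00 3.87 -0.0 0.9;
  0.00 0.00 3.87 -0.0 0.9
```

Call:
jog_arm(commands="-4.9 -0.2 0 1.6 0.95; -4.9 0 0 1.6 0.95; -5 0.1 0 1.6 0.95; -5 0.2 0 1.6 0.95; -5 0.3 0 1.6 0.95")

```text
time: 18.95
tool_pos: [0.437, 0.014, 0.1621]
tool_rot: [-3.14, -0.0, 1.429]
force: [0.6, 0.4, 0.1]
gripper_width: 0.0841
grip_force: 0.0
```

Call:
jog_arm(commands="-4.9 0.5 0 1.6 0.95; -4.9 0.6 0 1.6 0.95; -4.9 0.7 0 1.6 0.95; -4.9 0.9 0 1.6 0.95; -4.9 1 0 1.6 0.95")

```text
time: 19.58
tool_pos: [0.4254, -0.2335, 0.1619]
tool_rot: [-3.14, -0.001, 1.289]
force: [0.7, 1.5, -0.4]
gripper_width: 0.0838
grip_force: 0.0
```

Call:
jog_arm(commands="0 0 0 0 0.95; 0 0 2 0 0.95; 0 0 3 0 0.95; 0 0 0 0 0.95; 0 0 0 0 0.95")

```text
time: 20.2
tool_pos: [0.4265, -0.2317, 0.1135]
tool_rot: [-3.141, -0.0, 1.291]
force: [-0.0, 0.1, 0.5]
gripper_width: 0.0837
grip_force: 0.0
```

```bash
python3 -c "
from h import *
s=state();print(s['tool_pos'],s['tool_rot'],s['grip_force'])
rows([(.4245,-.231,.044,73.5)],.95,5.5)
s=capture('side');t=capture('top')
c=np.hstack([cv2.resize(s[180:330,220:370],None,fx=2.66,fy=2.66,interpolation=2),cv2.resize(t[150:300,90:240],None,fx=2.66,fy=2.66,interpolation=2)])
cv2.imwrite('pics/g5.png',c);print(c.shape)
"
```

```text
[ 0.42647108 -0.23171723  0.11353196] [-3.14133471e+00 -2.62837560e-04  1.29100726e+00] 0.0
(0.4245, -0.231, 0.044, 73.5) 
  0.01 -0.10 3.48 0.2 0.95;
  0.01 -0.10 3.48 0.2 0.95
(399, 798, 3)
```

View pics/g5.png

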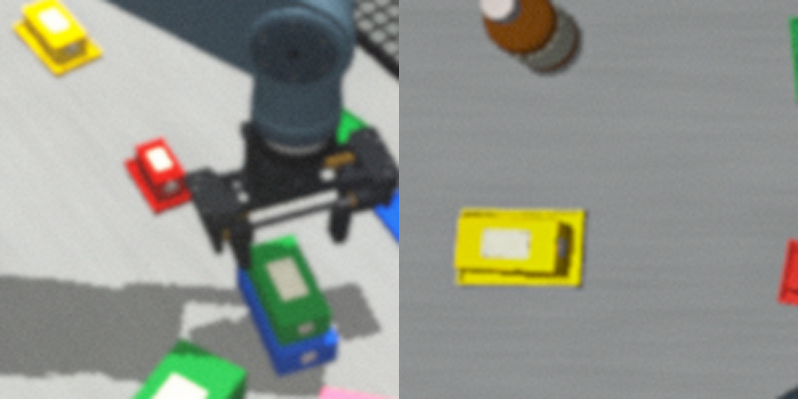

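Yellow sits in its tray with its label centred at (505,243) in the right half. The green case is still on blue, with the fingers around it.

```bash
python3 -c "
from h import *
print(onplane('top',[(505.5-399)/2.66-.5+90,243.5/2.66-.5+150],.038))"
```

```text
[[0.448419   0.26409367 0.038     ]]
```

Call:
jog_arm(commands="0 -0.2 3.5 0 0.95; 0 0 2.5 0 0.95; 0 0 1 0 0.95; 0 0 0 0 0.95; 0 0 0 0 0.95")

```text
time: 20.92
tool_pos: [0.4252, -0.2325, 0.0444]
tool_rot: [3.14, 0.001, 1.29]
force: [0.5, -0.2, 0.0]
gripper_width: 0.084
grip_force: 0.0
```

Call:
jog_arm(commands="0 0 0 0 0.6; 0 0 0 0 0; 0 0 0 0 0; 0 0 0 0 0; 0 0 0 0 0")

```text
time: 21.55
tool_pos: [0.4245, -0.2319, 0.0434]
tool_rot: [3.141, 0.0, 1.29]
force: [-0.5, 0.9, 2.6]
gripper_width: 0.0537
grip_force: 30.0
```

Call:
jog_arm(commands="0 0 0 0 0; 0 0 0 0 0")

```text
time: 21.8
tool_pos: [0.4245, -0.2319, 0.0434]
tool_rot: [3.141, 0.0, 1.29]
force: [-1.5, 1.1, 4.7]
gripper_width: 0.0537
grip_force: 30.0
```

Call:
jog_arm(commands="0 0 -1 0 0; 0 0 -3 0 0; 0 0 -4 0 0; 0 0 -2 0 0; 0 0 0 0 0")

```text
time: 22.42
tool_pos: [0.4252, -0.2325, 0.1449]
tool_rot: [3.138, 0.002, 1.29]
force: [1.0, 0.0, -1.5]
gripper_width: 0.0535
grip_force: 30.0
```

```bash
python3 -c "
from h import *
s=state();print(s['tool_pos'],s['tool_rot'],s['grip_force'],s['force'])
rows([(.6214,-.024,.143,97.4),(.6214,-.024,.03,97.4)],0,5.5)"
```

```text
[ 0.42520798 -0.2325318   0.14489954] [3.13832452e+00 1.68765267e-03 1.29024530e+00] 29.99991673976183 [ 1.02304611  0.02542001 -1.48909299]
(0.6214, -0.024, 0.143, 97.4) 
  4.25 2.18 0.03 -3.9 0;
  4.09 2.46 0.03 -3.9 0;
  3.91 2.74 0.03 -3.9 0;
  3.71 3.00 0.03 -3.9 0;
  3.50 3.24 0.03 -3.9 0;
  3.27 3.48 0.03 -3.9 0
(0.6214, -0.024, 0.03, 97.4) 
  0.00 0.00 3.77 -0.0 0;
  0.00 0.00 3.77 -0.0 0;
  0.00 0.00 3.77 -0.0 0
```

Call:
jog_arm(commands="4.2 2.2 0 -3.9 0; 4.1 2.5 0 -3.9 0; 3.9 2.8 0 -3.9 0; 3.7 3 0 -3.9 0; 3.5 3.2 0 -3.9 0")

```text
time: 23.05
tool_pos: [0.5885, -0.0573, 0.1413]
tool_rot: [-3.139, -0.001, 1.633]
force: [0.6, -0.0, -0.8]
gripper_width: 0.0537
grip_force: 30.0
```

Call:
jog_arm(commands="3.3 3.5 0 -3.9 0; 0 0 0 0 0; 0 0 4 0 0; 0 0 4 0 0; 0 0 0 0 0")

```text
time: 23.68
tool_pos: [0.617, -0.0237, 0.0585]
tool_rot: [-3.132, -0.003, 1.697]
force: [-0.2, 0.0, -1.5]
gripper_width: 0.0537
grip_force: 30.0
```

Call:
jog_arm(commands="0 0 0 0 0; 0 0 0 0 0; 0 0 0 0 0")

```text
time: 24.05
tool_pos: [0.6225, -0.0241, 0.0649]
tool_rot: [3.139, 0.001, 1.698]
force: [0.5, -0.1, -1.3]
gripper_width: 0.0536
grip_force: 30.0
```

```bash
python3 -c "
from h import *
s=state();print(s['tool_pos'],s['tool_rot'],s['grip_force'],s['force'])
rows([(.6214,-.024,.0134,97.4)],0,5.5)"
```

```text
[ 0.62253654 -0.02410692  0.06486584] [3.13911439e+00 9.34268339e-04 1.69841475e+00] 29.999776119366288 [ 0.48133609 -0.12167931 -1.33145577]
(0.6214, -0.024, 0.0134, 97.4) 
  0.03 -0.11 5.15 -0.1 0
```

Call:
jog_arm(commands="0 -0.1 2 0 0; 0 0 1.7 0 0; 0 0 0 0 0; 0 0 0 0 0; 0 0 0 0 0")

```text
time: 24.68
tool_pos: [0.6211, -0.024, 0.0267]
tool_rot: [3.141, 0.0, 1.699]
force: [0.1, 0.7, -0.8]
gripper_width: 0.0536
grip_force: 30.0
```

Call:
jog_arm(commands="0 0 0.6 0 0; 0 0 0.4 0 0; 0 0 0 0 0; 0 0 0 0 0; 0 0 0 0 0")

```text
time: 25.3
tool_pos: [0.6207, -0.024, 0.0164]
tool_rot: [3.141, 0.0, 1.699]
force: [-0.2, -0.2, -1.8]
gripper_width: 0.0539
grip_force: 30.0
```

Call:
jog_arm(commands="0 0 0.2 0 0; 0 0 0.1 0 0; 0 0 0 0 0; 0 0 0 0 0")

```text
time: 25.8
tool_pos: [0.6206, -0.0239, 0.0135]
tool_rot: [3.142, 0.0, 1.699]
force: [-0.8, 1.6, 3.2]
gripper_width: 0.0535
grip_force: 30.0
```

Call:
jog_arm(commands="0 0 0 0 0.7; 0 0 0 0 0.85; 0 0 0 0 0.85; 0 0 0 0 0.85; 0 0 0 0 0.85")

```text
time: 26.42
tool_pos: [0.6206, -0.0239, 0.0132]
tool_rot: [-3.142, -0.0, 1.699]
force: [0.4, -0.5, 0.1]
gripper_width: 0.0747
grip_force: 0.0
```

Call:
jog_arm(commands="0 0 -2 0 0.85; 0 0 -4 0 1; 0 0 -4 0 1; 0 0 -4 0 1; 0 0 0 0 1")

```text
time: 27.05
tool_pos: [0.6235, -0.0245, 0.1592]
tool_rot: [3.133, 0.003, 1.699]
force: [-0.1, -0.8, -0.0]
gripper_width: 0.0881
grip_force: 0.0
```

```bash
python3 -c "
from h import *
s=state();print(s['tool_pos'],s['tool_rot'],s['grip_force'])
rows([(.4250,-.231,.15,74),(.425,-.231,.012,74)],1,5.5)"
```

```text
[ 0.62354721 -0.02449483  0.15918112] [3.13271099 0.0032738  1.6986791 ] 0.0
(0.425, -0.231, 0.15, 74) 
  -2.99 -3.72 0.15 3.9 1;
  -3.24 -3.51 0.15 3.9 1;
  -3.47 -3.28 0.15 3.9 1;
  -3.68 -3.04 0.15 3.9 1;
  -3.88 -2.78 0.15 3.9 1;
  -4.06 -2.51 0.15 3.9 1
(0.425, -0.231, 0.012, 74) 
  0.00 0.00 4.60 -0.0 1;
  0.00 0.00 4.60 -0.0 1;
  0.00 0.00 4.60 -0.0 1
```

Call:
jog_arm(commands="-3 -3.6 0 3.9 1; -3.2 -3.4 0 3.9 1; -3.5 -3.2 0 3.9 1; -3.7 -3 0 3.9 1; -3.9 -2.8 0 3.9 1")

```text
time: 27.68
tool_pos: [0.4569, -0.1968, 0.1531]
tool_rot: [-3.141, -0.0, 1.356]
force: [0.6, -0.1, 0.7]
gripper_width: 0.0885
grip_force: 0.0
```

Call:
jog_arm(commands="-4.1 -2.5 0 3.9 1; 0 0 0 0 1; 0 0 4 0 1; 0 0 0 0 1; 0 0 0 0 1")

```text
time: 28.3
tool_pos: [0.4259, -0.2305, 0.1139]
tool_rot: [3.142, -0.0, 1.291]
force: [-0.3, 0.5, 1.7]
gripper_width: 0.0883
grip_force: 0.0
```

```bash
python3 -c "
from h import *
s=state();print(s['tool_pos'],s['tool_rot'],s['grip_force'])
rows([(.425,-.231,.012,74)],1,5.5)
print(onplane('top',[(350,309),(383,297),(410,362)],.045)[:,:2].round(3).tolist())
x,y=s['tool_pos'][:2];a=np.radians(-16)
for r in(-.044,-.0615,-.0935,.0615): 
  for w in(-.009,.009): print(r,np.round([x+r*np.cos(a)-w*np.sin(a),y+r*np.sin(a)+w*np.cos(a)],3))
s=capture('side');t=capture('top')
c=np.hstack([cv2.resize(s[170:370,260:410],None,fx=2.5,fy=2.5,interpolation=2),cv2.resize(t[140:340,200:360],None,fx=2.5,fy=2.5,interpolation=2)])
cv2.imwrite('pics/g6.png',c);print(c.shape)
"
```

```text
[ 0.42585508 -0.23045168  0.11386138] [ 3.14152181e+00 -1.48106253e-04  1.29149349e+00] 0.0
(0.425, -0.231, 0.012, 74) 
  -0.04 -0.03 5.09 -0.0 1;
  -0.04 -0.03 5.09 -0.0 1
[[0.31, -0.217], [0.336, -0.286], [0.203, -0.342]]
-0.044 [ 0.381 -0.227]
-0.044 [ 0.386 -0.21 ]
-0.0615 [ 0.364 -0.222]
-0.0615 [ 0.369 -0.205]
-0.0935 [ 0.333 -0.213]
-0.0935 [ 0.338 -0.196]
0.0615 [ 0.482 -0.256]
0.0615 [ 0.487 -0.239]
(500, 775, 3)
```

View pics/g6.png

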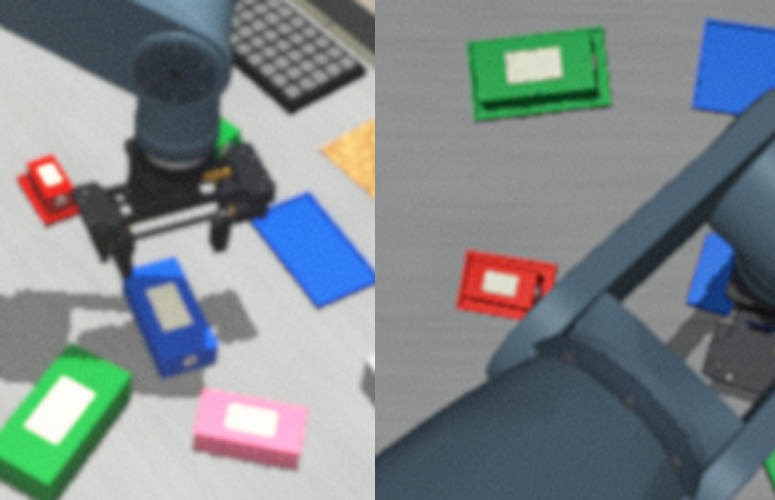

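Green lies in its tray with its label at (533,64). The fingers straddle blue and are clear of the green and pink decoys. Descending for the last case.

```bash
python3 -c "
from h import *
print(onplane('top',[(533.5-375)/2.5-.5+200,64.5/2.5-.5+140],.038))"
```

```text
[[ 0.62110379 -0.02248803  0.038     ]]
```

Call:
jog_arm(commands="0 -0.05 4 0 1; 0 0 3 0 1; 0 0 2 0 1; 0 0 0 0 1; 0 0 0 0 1")

```text
time: 29.02
tool_pos: [0.4257, -0.2314, 0.0245]
tool_rot: [3.14, 0.001, 1.291]
force: [-0.1, -0.0, 0.1]
gripper_width: 0.0883
grip_force: 0.0
```

Call:
jog_arm(commands="0 0 0.5 0 1; 0 0 0.5 0 1; 0 0 0 0 1; 0 0 0 0 1; 0 0 0 0 1")

```text
time: 29.65
tool_pos: [0.4248, -0.2309, 0.0133]
tool_rot: [3.142, 0.0, 1.29]
force: [-0.3, 0.3, -0.7]
gripper_width: 0.0884
grip_force: 0.0
```

Call:
jog_arm(commands="0 0 0.1 0 0.7; 0 0 0 0 0; 0 0 0 0 0; 0 0 0 0 0; 0 0 0 0 0")

```text
time: 30.28
tool_pos: [0.4248, -0.2308, 0.0122]
tool_rot: [3.141, 0.0, 1.29]
force: [0.5, -0.3, -0.1]
gripper_width: 0.0638
grip_force: 30.0
```

Call:
jog_arm(commands="0 0 0 0 0; 0 0 0 0 0")

```text
time: 30.52
tool_pos: [0.4248, -0.2308, 0.0122]
tool_rot: [3.142, 0.0, 1.29]
force: [0.9, 0.3, -0.9]
gripper_width: 0.0641
grip_force: 30.0
```

Call:
jog_arm(commands="0 0 -1 0 0; 0 0 -3 0 0; 0 0 -3 0 0; 0 0 -2 0 0; 0 0 0 0 0")

```text
time: 31.15
tool_pos: [0.4257, -0.2316, 0.104]
tool_rot: [3.138, 0.002, 1.29]
force: [0.1, 1.1, -2.0]
gripper_width: 0.0637
grip_force: 30.0
```

```bash
python3 -c "
from h import *
s=state();print(s['tool_pos'],s['tool_rot'],s['grip_force'],s['force'])
rows([(.6226,-.242,.1,82.1)],0,5.5)"
```

```text
[ 0.42565805 -0.23161283  0.10404878] [3.13821416e+00 1.74816507e-03 1.29025454e+00] 29.993863916024566 [ 0.08449663  1.0978473  -2.01926548]
(0.6226, -0.242, 0.1, 82.1) 
  1.11 4.80 0.10 -2.0 0;
  0.94 4.84 0.10 -2.0 0;
  0.77 4.87 0.10 -2.0 0;
  0.59 4.89 0.10 -2.0 0
```

Call:
jog_arm(commands="1.1 4.8 0 -2 0; 0.9 4.8 0 -2 0; 0.8 4.9 0 -2 0; 0.6 4.9 0 -2.1 0; 0 0 0 0 0")

```text
time: 31.78
tool_pos: [0.6232, -0.241, 0.0999]
tool_rot: [-3.141, -0.001, 1.433]
force: [-0.4, 0.2, -2.7]
gripper_width: 0.0635
grip_force: 30.0
```

Call:
jog_arm(commands="0 0 2 0 0; 0 0 2 0 0; 0 0 0 0 0; 0 0 0 0 0; 0 0 0 0 0")

```text
time: 32.4
tool_pos: [0.622, -0.2421, 0.0633]
tool_rot: [3.14, 0.001, 1.431]
force: [0.6, -0.2, -1.5]
gripper_width: 0.0638
grip_force: 30.0
```

```bash
python3 -c "
from h import *
s=state();print(s['tool_pos'],s['tool_rot'],s['grip_force'],s['force'])
rows([(.6226,-.242,.0162,82.1)],0,5.5)"
```

```text
[ 0.62199687 -0.24207764  0.06325728] [3.13995266e+00 7.43248733e-04 1.43122814e+00] 29.99391831457615 [ 0.6131887  -0.19400049 -1.47353295]
(0.6226, -0.242, 0.0162, 82.1) 
  0.02 0.06 4.71 -0.1 0
```

Call:
jog_arm(commands="0 0.05 1.8 0 0; 0 0 1.5 0 0; 0 0 0 0 0; 0 0 0 0 0; 0 0 0 0 0")

```text
time: 33.02
tool_pos: [0.6225, -0.2419, 0.0298]
tool_rot: [3.141, 0.0, 1.432]
force: [1.0, 0.2, -2.6]
gripper_width: 0.0639
grip_force: 30.0
```

Call:
jog_arm(commands="0 0.05 0.6 0 0; 0 0 0.4 0 0; 0 0 0 0 0; 0 0 0 0 0; 0 0 0 0 0")

```text
time: 33.65
tool_pos: [0.6227, -0.2418, 0.0194]
tool_rot: [3.141, 0.0, 1.431]
force: [-0.3, -0.4, -2.8]
gripper_width: 0.0636
grip_force: 30.0
```

Call:
jog_arm(commands="0 0 0.2 0 0; 0 0 0.1 0 0; 0 0 0 0 0; 0 0 0 0 0")

```text
time: 34.15
tool_pos: [0.6226, -0.2417, 0.0163]
tool_rot: [3.142, 0.0, 1.432]
force: [0.2, -0.9, -1.2]
gripper_width: 0.0639
grip_force: 30.0
```

Call:
jog_arm(commands="0 0 0 0 0.8; 0 0 0 0 1; 0 0 0 0 1; 0 0 0 0 1; 0 0 0 0 1")

```text
time: 34.78
tool_pos: [0.6225, -0.2417, 0.0163]
tool_rot: [3.142, 0.0, 1.432]
force: [-0.3, -0.2, 0.0]
gripper_width: 0.0879
grip_force: 0.0
```

Call:
jog_arm(commands="0 0 -2 0 1; 0 0 -4 0 1; 0 0 -4 0 1; 0 0 -4 0 1; 0 0 -4 0 1")

```text
time: 35.4
tool_pos: [0.6227, -0.2418, 0.1994]
tool_rot: [3.14, 0.001, 1.432]
force: [0.8, -0.7, -0.1]
gripper_width: 0.0881
grip_force: 0.0
```

Call:
jog_arm(commands="0 -5 0 0 1; 0 -5 0 0 1; 0 -5 0 0 1; 0 -4 0 0 1; 0 0 0 0 1")

```text
time: 36.02
tool_pos: [0.4328, -0.215, 0.1975]
tool_rot: [3.141, 0.001, 1.43]
force: [-0.2, -0.2, 0.8]
gripper_width: 0.0878
grip_force: 0.0
```

```bash
python3 -c "
from h import *
t=capture('top');s=capture('side')
c=np.hstack([t[100:320,90:410],s[160:380,220:440]])
cv2.imwrite('pics/end.png',cv2.resize(c,None,fx=1.48,fy=1.48,interpolation=2))"
```

```text
(no output)
```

View pics/end.png

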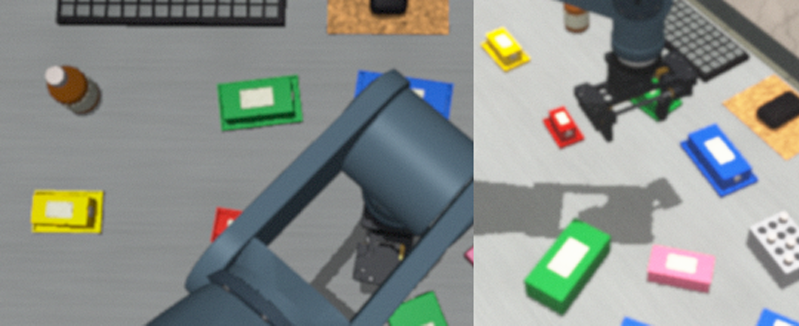

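All four cases show in their trays: blue at (718,155) in the side view, green at (258,98) and yellow at (60,210) in the top view, and red at (562,122) in the side view. The bottle and tube block haven't moved.

```bash
python3 -c "
from cell import hand_in
print(hand_in())"
```

```text
the job is handed in; nothing more can be done
None
```

I placed all four cases level in the trays of their own colours, left the bottle and tube block where they stood, and handed the job in at about 36 s; the hand-in returned no verdict.

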